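# Load the sample analyser

### The job

Press the front of the analyser's closed tray so that it releases and slides right out, then stand the squat sample tin upright in the tray's recess. Push the tray back in until it latches, let go and check that it has stayed in with the tin still in its recess; do not disturb the tall tin, the beaker or the bottle.

Things in the scene. Friction and masses are not known exactly. Their poses are not given: they have to be found in the camera images.
- analyser: Fixed white low case, 200 mm deep (its +x), 160 mm wide (y), 80 mm high, open at its front, which faces its -x, towards the robot. Origin: middle of the front face at table height. +x points into the case, the way the tray is pushed; its yaw varies.
- tray (a joint): Spring tray's travel along the case's -x, m: 0 latched in (start), 0.100 fully out, -0.007 hard stop. Push-push latch: pressing past -0.0035 (aim for -0.005) and letting go toggles it: a latched tray slides out in about 1 s, pushing on what is in its way; an open one settles at 0, latched. Pressed less, it comes back as it was. Spring 4 N when in, 2.5 N when out, plus 18 N per m/s.
- tray_front (a point): Middle of the front face of the tray's grey upright front plate (136 mm wide, 10 mm thick, from 5 to 63 mm above the table); this point is 34 mm above the table. Press here or near, along the case's +x. It is 12 mm in front of the case's front face when latched, 112 mm when fully out. Axes as the case's.
- tray_pocket (a point): Centre of the floor of the tray's square recess, 60 mm behind the tray's front face, 12 mm above the table. Recess: 68 mm inside, rim 10 mm high and 8 mm wide, sides along the case's x and y. Tray out: 52 mm in front of the case, open to above. Tray in: inside the case (roof's underside 70 mm above the table). Axes as the case's.
- squat_tin: Loose plain aluminium sample tin, a closed cylinder 60 mm across and 50 mm tall, about 0.2 kg, the wider and lower of the two tins. Origin: centre of its underside. Starts upright on the mat.
- tall_tin: Bystander: loose plain aluminium tin, 44 mm across and 85 mm tall, origin at the centre of its underside; on the mat.
- beaker: Bystander: loose glass beaker, 66 mm across and 85 mm tall, origin at the centre of its underside; on the mat.
- bottle: Bystander: loose glass bottle with an orange cap, 70 mm across and 160 mm tall, origin at the centre of its underside; beyond the work.
- mat: Fixed grey rubber mat 270 x 210 x 4 mm on the table, on which the tins and the beaker stand (4 mm above the table) in any order. Origin: centre of its underside. It lies on one side, the analyser on the other; which is which varies.
Mind the look-alikes: they are no part of the job. Leave any turquoise or yellow look-alike of the squat_tin alone.

How it is judged:
On the way, in this order (a step that is already met when the one before it is completed fails the run):
1. the tray has been released and is fully out (value of joint tray above 0.09 m), for 0.2 s.
2. the squat tin stands upright in the recess of the open tray, let go (value of joint tray above 0.06 m and horizontal distance between squat_tin and tray_pocket below 0.008 m and z of squat_tin in the frame of tray_pocket between -0.003 and 0.003 m and angle between squat_tin's own z axis and vertical below 0.1 rad and contact force between the fingers and squat_tin below 0.1 N), for 0.2 s.
At the end, for the whole second after the job is handed in: The tray is in and latched (joint within 2 mm of 0) with nothing pressing on it, and the squat tin rests upright (within 0.1 rad) on the floor of its recess, within 8 mm of the recess's centre (value of joint tray between -0.002 and 0.002 m and horizontal distance between squat_tin and tray_pocket below 0.008 m and z of squat_tin in the frame of tray_pocket between -0.003 and 0.003 m and angle between squat_tin's own z axis and vertical below 0.1 rad and linear speed of squat_tin below 0.02 m/s); the robot touches nothing.
It fails at once if the tall tin is shifted by more than 20 mm or knocked over (distance of tall_tin from where it was at the start of the episode above 0.02 m or angle between tall_tin's own z axis and vertical above 0.3 rad).
It fails at once if the beaker is shifted by more than 20 mm or knocked over (distance of beaker from where it was at the start of the episode above 0.02 m or angle between beaker's own z axis and vertical above 0.3 rad).
It fails at once if the bottle is shifted by more than 20 mm or knocked over (distance of bottle from where it was at the start of the episode above 0.02 m or angle between bottle's own z axis and vertical above 0.3 rad).
It also fails if it takes over 72 s, if anything falls off the work surface, if the arm or the gripper's body presses on something with over 40 N, if the wrist force passes 120 N, or if a joint passes its speed limit or range.

### The arm

A 6-joint arm with a two-finger parallel gripper is mounted at the origin on the work surface. World frame = base frame: x ahead of the robot, y to its left, z up, the work surface at z = 0. Lengths are in m, angles in rad, forces in N, time in s.
With the tool pointing down it reaches from about 0.375 to 0.9 m from the base axis. Payload 3.1 kg.
Tool frame: the origin (TCP) lies between the finger pads; the fingertips stand 19 mm ahead of it and the grasp point (between the pads) is the TCP; z points along the fingers, y is the direction in which the jaws open and shut (so a half turn about z gives the same grasp; the last joint's range is limited). The gripper opens to 87 mm and grips with 3 to 60 N. Pads are 19 mm wide; open, the fingers measure 117 mm over their backs; the gripper's body (75 mm by 190 mm) begins 51 mm behind the grasp point.
Start: joints at [1.054, 0.527, 1.433, -0, 1.181, -0.178], TCP at [0.207, 0.59, 0.213] pointing down, gripper open.
Joint ranges: [-3.08, 3.08], [-0.75, 2.2], [0.22, 2.44], [-1.43, 4.57], [0, 2.65], [-2.85, 2.85]. Speed limits (rad/s): [2.79, 2.79, 3.14, 3.14, 3.14, 3.14].

### API

Orientations are given as a unit quaternion [x, y, z, w].
In Python, from rig import robot gives the robot as it stands.
- The arm moves only by the tool apply_moves, never from a script. Its argument "series" is a list of rows, each a list of 7 numbers: the shift along the tool's x, y, z in cm, then the turn, a rotation vector about the tool's x, y, z in degrees, then the opening, from 0 (shut) to 1 (fully open). In form: [[dx, dy, dz, rx, ry, rz, grip], ...]. A call has 1 to 5 rows; each row is the pose to reach, as a shift and turn from the pose commanded when the call began, along the tool's axes at that moment; what a row does not reach only later rows make up. A row lasts 1/12 s, in which the tool goes at most 41.7 mm and 7.16 degrees, less where a joint would pass 70% of its speed; a pose out of reach is approached as far as the arm can. A call with a gripper value outside its range is refused whole. The fingers move at their own pace and stop on an object; "newtons" is the grip in N (left out, the last holds). Time passes only in rows, so rows that repeat a pose let the fingers close. It gives the time, the measured TCP pose, the force and the opening at its end, in the units of the state.
- robot.get_obs(): the state, without advancing time (a new reading comes with each control period).
- robot.camera(name): name is "scene" or "top" or "wrist"; returns the picture (420x560x3 uint8, red, green, blue); there is no depth.
- robot.camera_params(name): a dict with "mtx" (3x3 intrinsics, pixels), "origin" and "rotation" of the camera in the world. Camera axes: x right, y down, z forward; pixel columns grow to the right and rows downward; lengths in m; the calibration is good to about 2 mm. A picture is of the moment at which its call begins: read the wrist's pose just before it. camera_params takes no time and is no camera call; for the wrist camera it gives the pose at the moment of the call.
- robot.hand_in(): hands the job in, once; it reports no verdict.
The state is a dict: "time": time; "q": joint angles; "joint_velocities": joint speeds; "joint_torque": joint torques, N m; "position": TCP position; "tool_rot": TCP orientation; "ft_force": force on the tool from outside, world axes, zero at the start; "moment": the same for the moment, N m; "grip_width": finger opening in m.
Only numpy, scipy, OpenCV 4.12 (cv2) and the standard library are available. Lean on these libraries where they do the work, as an engineer would, in place of code of your own. Each camera call takes 0.05 s, during which the arm holds its last target. There are 200 camera calls.

## Working session

There is one attempt and no reset: what is moved stays moved. The work goes in short steps, Python scripts to look and compute and a tool call to move; the robot and the scene stay as the last step left them, time stands still between calls to the robot, and variables do not carry over. Pictures are saved under pics/ and viewed, about 8 in all and at most 12, crops included, and the job is handed in when it is done.

Besides the shell and the picture viewer there is one more tool, called after "Call:" by a JSON object that holds its "name" and its "arguments". apply_moves: Moves the arm, as the interface text tells. Its arguments: {"type":"object","properties":{"series":{"type":"array"},"newtons":{"type":"number"}},"required":["series"]}

```bash
mkdir -p pics; ls
python3 - <<'E'
from rig import robot
import cv2,numpy as np
for n in("scene","top"):
    p=robot.camera_params(n); print(n,{k:np.round(v,4).tolist() for k,v in p.items()})
    cv2.imwrite(f"pics/{n}0.png",robot.camera(n)[:,:,::-1])
o=robot.get_obs(); print({k:np.round(v,3).tolist() for k,v in o.items()})
E
```

```text
pics
scene {'mtx': [[412.8407, 0.0, 283.8467], [0.0, 412.8407, 208.246], [0.0, 0.0, 1.0]], 'origin': [1.2169, -0.3707, 0.6204], 'rotation': [0.768, 0.459, -0.2253, -0.3856]}
top {'mtx': [[485.2942, 0.0, 271.6928], [0.0, 485.2942, 203.4178], [0.0, 0.0, 1.0]], 'origin': [0.41, 0.0102, 0.9713], 'rotation': [0.7275, -0.6787, 0.0684, -0.0735]}
{'time': 0.1, 'q': [1.054, 0.528, 1.434, 0.0, 1.181, -0.178], 'joint_velocities': [0.001, -0.004, -0.003, 0.0, -0.001, -0.001], 'joint_torque': [-0.0, -44.098, -17.715, 0.063, 0.053, -0.0], 'position': [0.207, 0.589, 0.212], 'tool_rot': [0.168, 0.986, -0.001, -0.0], 'ft_force': [-0.669, 0.439, 0.162], 'moment': [-0.007, 0.027, 0.008], 'grip_width': 0.087}
```

View pics/top0.png

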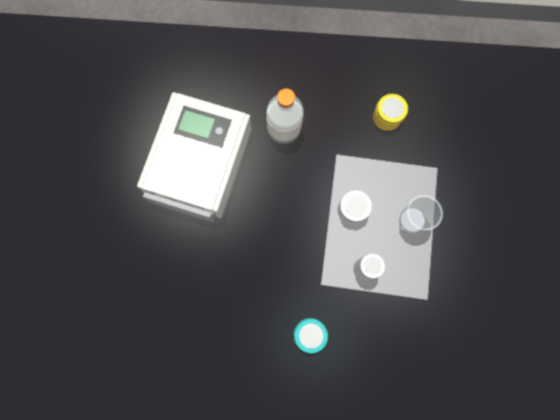

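View pics/scene0.png

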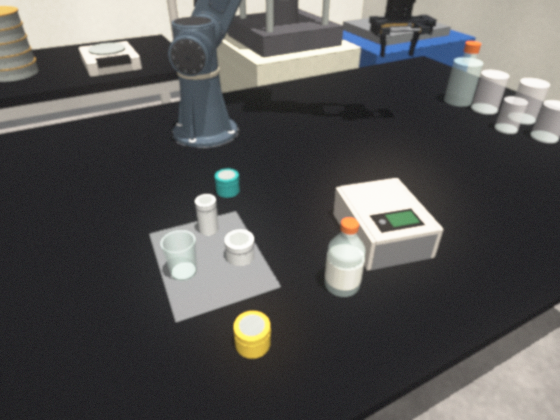

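Top view: the squat-tin candidates are the plain white-silver tin on the mat (356,206), the turquoise one (311,336), the yellow one (391,112) and the narrower tall tin (372,266). The plain, wide, low one at (356,206) fits. The analyser is around (195,155) with its tray front towards the lower left, (180,203). I'll confirm in an enlarged crop.

```bash
cat > h.py <<'E'
from rig import robot
import cv2,numpy as np
from scipy.spatial.transform import Rotation as R
def cam(n):
    p=robot.camera_params(n); r=np.array(p["rotation"])
    return np.array(p["mtx"]),np.array(p["origin"]),(R.from_quat(r).as_matrix() if r.size==4 else r)
def ray(c,uv,z):
    K,o,M=c; d=M@np.linalg.solve(K,[uv[0],uv[1],1]); return o+d*(z-o[2])/d[2]
def proj(c,X):
    K,o,M=c; p=K@(M.T@(np.array(X)-o)); return p[:2]/p[2]
E
python3 - <<'E'
from h import *
c=cam("top")
im=cv2.imread("pics/top0.png")
a=cv2.resize(im[85:225,130:258],None,fx=3,fy=3,interpolation=cv2.INTER_CUBIC)
b=cv2.resize(im[155:295,320:450],None,fx=3,fy=3,interpolation=cv2.INTER_CUBIC)
cv2.imwrite("pics/crop1.png",np.hstack([a,b])); print(a.shape,b.shape)
print("mat",[ray(c,p,.004).round(3) for p in[(336,156),(437,163),(428,298),(322,291)]])
for n,p,z in[("squat",(356,206),.054),("tall",(372,266),.089),("beaker",(425,213),.089),("capbottle",(286,98),.16)]: print(n,ray(c,p,z).round(3))
E
```

```text
(420, 384, 3) (420, 390, 3)
mat [array([ 0.716, -0.102,  0.004]), array([ 0.716, -0.311,  0.004]), array([ 0.439, -0.294,  0.004]), array([ 0.439, -0.086,  0.004])]
squat [ 0.603 -0.139  0.054]
tall [ 0.487 -0.166  0.089]
beaker [ 0.591 -0.261  0.089]
capbottle [0.768 0.01  0.16 ]
```

View pics/crop1.png

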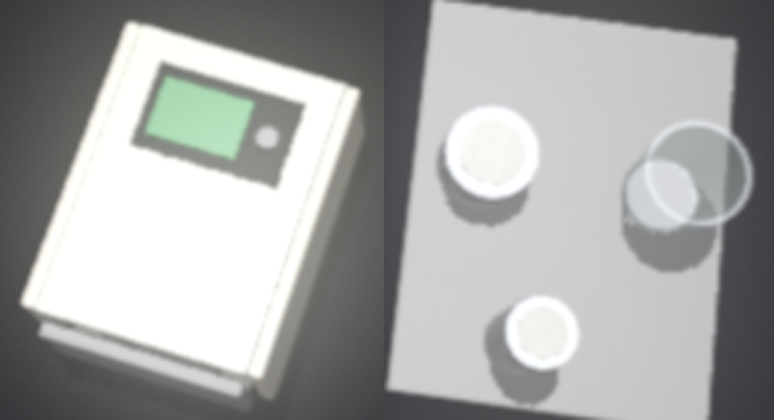

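The crop shows the plain squat tin's top at (492,152), 93 px across, which is about 59 mm and fits. The beaker is at (698,172) and the tall tin at (542,332). The analyser's roof corners are about (128,22), (358,90), (262,378) and (24,302), with the tray front plate below-left.

Run:
```python
from h import *
c=cam("top")
f=lambda p:(130+p[0]/3,85+p[1]/3)
C=[ray(c,f(p),.08)[:2] for p in[(128,22),(358,90),(262,378),(24,302)]]
C=np.array(C);print(C.round(4))
for i in range(4):
    d=C[(i+1)%4]-C[i];print(np.linalg.norm(d).round(4),np.degrees(np.arctan2(d[1],d[0])).round(1))
# fit rect: model corners in case frame
M=np.array([(.2,.08),(.2,-.08),(0,-.08),(0,.08)])
from scipy.optimize import least_squares
def T(x,M): 
    s,k=np.sin(x[2]),np.cos(x[2]); return M@np.array([[k,s],[-s,k]])+x[:2]
r=least_squares(lambda x:(T(x,M)-C).ravel(),[.5,.2,-.3]);x=r.x
print(x.round(4),np.degrees(x[2]),(r.fun.reshape(-1,2)*1000).round(1))
# plate top edge ends
for p in[(42,325),(243,388)]: print("plate",ray(c,f(p),.063).round(4))
print("plate model",T(x,np.array([(-.012,.068),(-.012,-.068),(0,.0)])))
print("pocket out",T(x,np.array([(-.052,0)])),"pressing TCP",T(x,np.array([(-.012,0),(-.2,0)])))
im=cv2.imread("pics/top0.png")
for z in(.08,):
  for q in M: print(proj(c,[*T(x,q[None])[0],z]))
```

```text
[[0.8001 0.2328]
 [0.7634 0.0787]
 [0.5697 0.1234]
 [0.6078 0.2774]]
0.1584 -103.4
0.1988 167.0
0.1586 76.1
0.1974 -13.0
[ 0.5879  0.201  -0.2315] -13.262384539478365 [[ 0.9  0.2]
 [ 0.8 -1.4]
 [-0.2 -0.3]
 [-1.5  1.5]]
plate [0.5974 0.2691 0.063 ]
plate [0.5655 0.137  0.063 ]
plate model [[0.59184177 0.26996226]
 [0.56064191 0.13758943]
 [0.5879218  0.20102292]]
pocket out [[0.53730865 0.21295228]] pressing TCP [[0.57624184 0.20377584]
 [0.39325586 0.24690507]]
[172.62045231  91.91394181]
[250.10345691 114.65341737]
[217.46802074 211.0895166 ]
[137.09965343 186.40221676]
```

The case fits a 200×160 mm rectangle to within 1.5 mm: origin (0.588, 0.201), yaw −13.3°. I'll write a helper that turns world targets into moves, then go to the pre-press pose.

```bash
cat >> h.py <<'E'
O=np.array([.5879,.2010]);YAW=-.2315
def case(x,y=0): return O+np.array([np.cos(YAW)*x-np.sin(YAW)*y,np.sin(YAW)*x+np.cos(YAW)*y])
def to(xyz,jaw):
    "shift (cm) and turn (deg) to world TCP xyz, tool down, jaw axis at angle jaw (deg)"
    o=robot.get_obs();p=np.array(o["position"]);r=R.from_quat(o["tool_rot"])
    j=np.radians(jaw);y=np.array([np.cos(j),np.sin(j),0]);z=np.array([0,0,-1.]);t=R.from_matrix(np.c_[np.cross(y,z),y,z])
    print("t %.2f"%o["time"],"pos",p.round(4),"F",np.round(o["ft_force"],1),"w %.4f"%o["grip_width"],"q6 %.2f"%o["q"][5])
    print(" move cm",(r.inv().apply(np.array(xyz)-p)*100).round(2),"deg",np.degrees((r.inv()*t).as_rotvec()).round(1))
E
python3 -c "
from h import *
to([*case(-.07),.12],76.7)"
```

```text
t 0.10 pos [0.2068 0.5891 0.2125] F [-0.7  0.4  0.2] w 0.0872 q6 -0.18
 move cm [-41.86 -24.71   9.28] deg [-0.1 -0.  -6.1]
```

Call:
{"name": "apply_moves", "arguments": {"series": [[-41.9, -24.7, 9.3, 0, 0, -6, 0], [-41.9, -24.7, 9.3, 0, 0, -6, 0], [-41.9, -24.7, 9.3, 0, 0, -6, 0], [-41.9, -24.7, 9.3, 0, 0, -6, 0], [-41.9, -24.7, 9.3, 0, 0, -6, 0]]}}

```text
time: 0.52
position: [0.3394, 0.4316, 0.1736]
tool_rot: [0.116, 0.993, -0.0, -0.0]
ft_force: [0.4, -0.3, -0.5]
grip_width: 0.0615
```

```bash
python3 -c "
from h import *
to([*case(-.07),.12],76.7)"
```

```text
t 0.52 pos [0.3394 0.4316 0.1736] F [ 0.4 -0.3 -0.5] w 0.0615 q6 -0.64
 move cm [-22.49 -16.72   5.36] deg [-0. -0. -0.]
```

Call:
{"name": "apply_moves", "arguments": {"series": [[-22.5, -16.7, 5.4, 0, 0, 0, 0], [-22.5, -16.7, 5.4, 0, 0, 0, 0], [-22.5, -16.7, 5.4, 0, 0, 0, 0], [-22.5, -16.7, 5.4, 0, 0, 0, 0], [-22.5, -16.7, 5.4, 0, 0, 0, 0]]}}

```text
time: 0.93
position: [0.4714, 0.2749, 0.1342]
tool_rot: [0.116, 0.993, -0.0, -0.0]
ft_force: [-0.1, 0.9, -0.1]
grip_width: 0.0283
```

```bash
python3 -c "
from h import *
to([*case(-.07),.049],76.7)"
```

```text
t 0.93 pos [0.4714 0.2749 0.1342] F [-0.1  0.9 -0.1] w 0.0283 q6 -1.01
 move cm [-6.05 -4.5   8.51] deg [-0.  -0.  -0.1]
```

Call:
{"name": "apply_moves", "arguments": {"series": [[-6.0, -4.5, 8.5, 0, 0, 0, 0], [-6.0, -4.5, 8.5, 0, 0, 0, 0], [-6.0, -4.5, 8.5, 0, 0, 0, 0], [-6.0, -4.5, 8.5, 0, 0, 0, 0], [-6.0, -4.5, 8.5, 0, 0, 0, 0]]}}

```text
time: 1.35
position: [0.5179, 0.2179, 0.0482]
tool_rot: [0.118, 0.993, -0.001, -0.002]
ft_force: [0.1, -0.5, -0.5]
grip_width: 0.0018
```

```bash
python3 -c "
from h import *
to([*case(-.0165),.049],76.7)
cv2.imwrite('pics/scene1.png',robot.camera('scene')[100:320,150:470,::-1])"
```

```text
t 1.35 pos [0.5179 0.2179 0.0482] F [ 0.1 -0.5 -0.5] w 0.0018 q6 -1.14
 move cm [-5.55 -0.01 -0.1 ] deg [-0.1 -0.2 -0.2]
```

View pics/scene1.png

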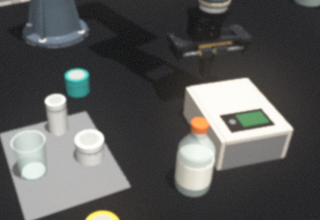

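The gripper stands in front of the case (fingers near (207,60) in this crop), clear of everything. I'll approach and look for contact.

Call:
{"name": "apply_moves", "arguments": {"series": [[-4.0, 0, 0, 0, 0, 0, 0], [-4.6, 0, 0, 0, 0, 0, 0], [-4.8, 0, 0, 0, 0, 0, 0], [-5.0, 0, 0, 0, 0, 0, 0], [-5.0, 0, 0, 0, 0, 0, 0]]}}

```text
time: 1.82
position: [0.5659, 0.2086, 0.0506]
tool_rot: [0.116, 0.993, 0.0, -0.0]
ft_force: [-0.9, -0.1, 0.7]
grip_width: 0.0005
```

Call:
{"name": "apply_moves", "arguments": {"series": [[-0.2, 0, 0, 0, 0, 0, 0], [-0.4, 0, 0, 0, 0, 0, 0], [-0.5, 0, 0, 0, 0, 0, 0], [-0.5, 0, 0, 0, 0, 0, 0]]}}

```text
time: 2.15
position: [0.571, 0.2069, 0.05]
tool_rot: [0.116, 0.993, 0.0, -0.001]
ft_force: [-4.1, 2.7, 3.4]
grip_width: 0.0007
```

Call:
{"name": "apply_moves", "arguments": {"series": [[-0.1, 0, 0, 0, 0, 0, 0], [-0.2, 0, 0, 0, 0, 0, 0], [-0.2, 0, 0, 0, 0, 0, 0]]}}

```text
time: 2.4
position: [0.5735, 0.2062, 0.0498]
tool_rot: [0.116, 0.993, 0.0, -0.001]
ft_force: [-3.7, 2.8, 3.3]
grip_width: 0.0002
```

Call:
{"name": "apply_moves", "arguments": {"series": [[-0.1, 0, 0, 0, 0, 0, 0], [-0.1, 0, 0, 0, 0, 0, 0]]}}

```text
time: 2.57
position: [0.5735, 0.2061, 0.0497]
tool_rot: [0.116, 0.993, 0.0, -0.002]
ft_force: [-4.9, 4.4, 5.3]
grip_width: 0.0004
```

Call:
{"name": "apply_moves", "arguments": {"series": [[4, 0, 0, 0, 0, 0, 0], [8, 0, 0, 0, 0, 0, 0], [12, 0, 0, 0, 0, 0, 0], [15, 0, 0, 0, 0, 0, 0], [15, 0, -10, 0, 0, 0, 0.5]]}}

```text
time: 2.98
position: [0.4169, 0.238, 0.0851]
tool_rot: [0.115, 0.993, -0.005, -0.011]
ft_force: [-0.2, -0.2, -0.7]
grip_width: 0.0026
```

```bash
python3 -c "
from h import *
to([.603,-.139,.15],138)"
```

```text
t 2.98 pos [0.4169 0.238  0.0851] F [-0.2 -0.2 -0.7] w 0.0026 q6 -1.05
 move cm [-26.59 -32.54  -6.62] deg [ -0.   -1.4 -61.2]
```

Call:
{"name": "apply_moves", "arguments": {"series": [[0, 0, -4, 0, 0, 0, 0.5], [-26.6, -32.5, -8, 0, 0, -48, 1], [-26.6, -32.5, -8, 0, 0, -48, 1], [-26.6, -32.5, -8, 0, 0, -48, 1], [-26.6, -32.5, -8, 0, 0, -48, 1]]}}

```text
time: 3.4
position: [0.4966, 0.1059, 0.1464]
tool_rot: [-0.109, 0.994, -0.001, 0.002]
ft_force: [0.1, 0.9, -0.7]
grip_width: 0.0325
```

```bash
python3 -c "
from h import *
to([.603,-.139,.15],125)"
```

```text
t 3.40 pos [0.4966 0.1059 0.1464] F [ 0.1  0.9 -0.7] w 0.0325 q6 -1.80
 move cm [ -5.09 -26.22  -0.27] deg [ -0.2   0.2 -22.5]
```

Call:
{"name": "apply_moves", "arguments": {"series": [[-5.1, -26.2, 0, 0, 0, -22, 1], [-5.1, -26.2, 0, 0, 0, -22, 1], [-5.1, -26.2, 0, 0, 0, -22, 1], [-5.1, -26.2, 0, 0, 0, -22, 1], [-5.1, -26.2, 0, 0, 0, -22, 1]]}}

```text
time: 3.82
position: [0.5745, -0.0795, 0.1457]
tool_rot: [-0.294, 0.956, -0.002, 0.001]
ft_force: [1.1, -0.4, -0.0]
grip_width: 0.066
```

```bash
python3 -c "
from h import *
to([.603,-.139,.15],125)"
```

```text
t 3.82 pos [ 0.5745 -0.0795  0.1457] F [ 1.1 -0.4 -0. ] w 0.0660 q6 -2.50
 move cm [ 0.98 -6.52 -0.4 ] deg [-0.2  0.1 -0.8]
```

Call:
{"name": "apply_moves", "arguments": {"series": [[1, -6.5, -0.4, 0, 0, -1, 1], [1, -6.5, -0.4, 0, 0, -1, 1], [1, -6.5, -0.4, 0, 0, -1, 1], [1, -6.5, -0.4, 0, 0, -1, 1]]}}

```text
time: 4.15
position: [0.6021, -0.1384, 0.1494]
tool_rot: [-0.3, 0.954, -0.001, 0.001]
ft_force: [-0.1, 1.3, -0.6]
grip_width: 0.0853
```

```bash
python3 -c "
from h import *
to([.603,-.139,.045],125)
c=cam('wrist'); w=robot.camera('wrist')
np.savez('w1.npz',K=c[0],o=c[1],M=c[2])
print(c[1], proj(c,[.603,-.139,.054]))
t=robot.camera('top')
cv2.imwrite('pics/wt.png',np.hstack([w[:,:,::-1],np.zeros((420,40,3),np.uint8),cv2.resize(t[60:270,110:210+90],None,fx=1.05,fy=1.05)[:,:200,::-1].copy() if 0 else cv2.copyMakeBorder(t[60:270,100:300,::-1],0,210,0,0,cv2.BORDER_CONSTANT)]))"
```

```text
t 4.15 pos [ 0.6021 -0.1384  0.1494] F [-0.1  1.3 -0.6] w 0.0853 q6 -2.59
 move cm [-0.03 -0.07 10.44] deg [-0.2  0.  -0.1]
[ 0.53931353 -0.18155394  0.31967602] [274.86107904 207.71607363]
```

View pics/wt.png

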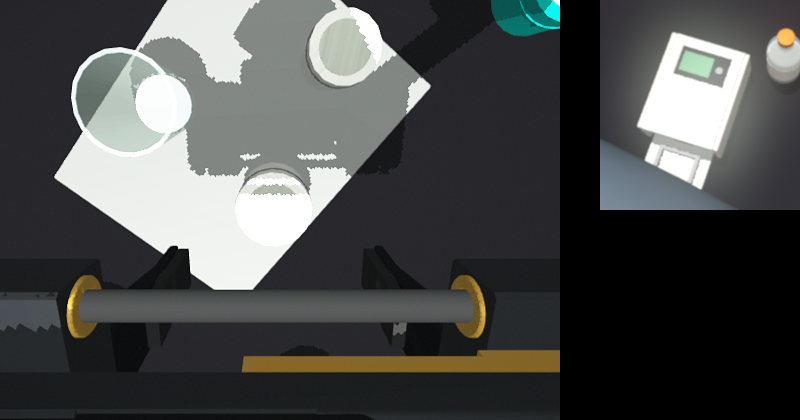

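The wrist view has the tin's top centred at about (274,207), against a predicted (275,208), so the position holds. The side view shows the tray released and out. Descending to grasp.

Call:
{"name": "apply_moves", "arguments": {"series": [[0, -0.1, 4, 0, 0, 0, 1], [0, -0.1, 8, 0, 0, 0, 1], [0, -0.1, 10.4, 0, 0, 0, 1], [0, -0.1, 10.4, 0, 0, 0, 1], [0, -0.1, 10.4, 0, 0, 0, 1]]}}

```text
time: 4.67
position: [0.6001, -0.1345, 0.0445]
tool_rot: [-0.302, 0.953, 0.001, -0.001]
ft_force: [0.4, -0.2, 0.5]
grip_width: 0.087
```

Call:
{"name": "apply_moves", "arguments": {"series": [[0, 0, 0, 0, 0, 0, 0.4], [0, 0, 0, 0, 0, 0, 0.4], [0, 0, 0, 0, 0, 0, 0.4], [0, 0, 0, 0, 0, 0, 0.4], [0, 0, 0, 0, 0, 0, 0.4]], "newtons": 15}}

```text
time: 5.08
position: [0.6021, -0.1365, 0.0468]
tool_rot: [-0.302, 0.953, -0.001, 0.001]
ft_force: [0.4, -0.6, 0.4]
grip_width: 0.0614
```

Call:
{"name": "apply_moves", "arguments": {"series": [[0, 0, 0, 0, 0, 0, 0.4], [0, 0, 0, 0, 0, 0, 0.4], [0, 0, 0, 0, 0, 0, 0.4]]}}

```text
time: 5.33
position: [0.6015, -0.1363, 0.0456]
tool_rot: [-0.301, 0.953, -0.0, 0.0]
ft_force: [-0.5, -0.1, 0.6]
grip_width: 0.0417
```

Call:
{"name": "apply_moves", "arguments": {"series": [[0, 0, -2, 0, 0, 0, 0.4], [0, 0, -6, 0, 0, 0, 0.4], [0, 0, -10, 0, 0, 0, 0.4], [0, 0, -10, 0, 0, 0, 0.4]]}}

```text
time: 5.67
position: [0.6066, -0.1383, 0.1532]
tool_rot: [-0.302, 0.953, -0.005, 0.006]
ft_force: [1.0, -0.8, 0.4]
grip_width: 0.035
```

```bash
python3 -c "
from h import *
to([*case(-.052),.145],76.7)
t=robot.camera('top'); cv2.imwrite('pics/top2.png',np.hstack([cv2.resize(t[80:260,100:270,::-1],None,fx=2.4,fy=2.4,interpolation=cv2.INTER_CUBIC),cv2.copyMakeBorder(t[90:300,280:460,::-1],0,222,0,0,cv2.BORDER_CONSTANT)]))
c=cam('top')
for q in[(-.112,.068),(-.112,-.068)]: print(proj(c,[*case(*q),.063]))
for q in[(-.018,.034),(-.018,-.034),(-.086,-.034),(-.086,.034)]: print(proj(c,[*case(*q),.022]))"
```

```text
t 5.67 pos [ 0.6066 -0.1383  0.1532] F [ 1.  -0.8  0.4] w 0.0350 q6 -2.59
 move cm [-14.52  32.73   0.51] deg [-0.5  0.7 48.4]
[124.73111437 245.81895358]
[193.23433119 267.43011804]
[163.54138829 208.27621904]
[195.81759972 218.24947405]
[184.48400606 250.9613272 ]
[151.81723765 240.713847  ]
```

View pics/top2.png

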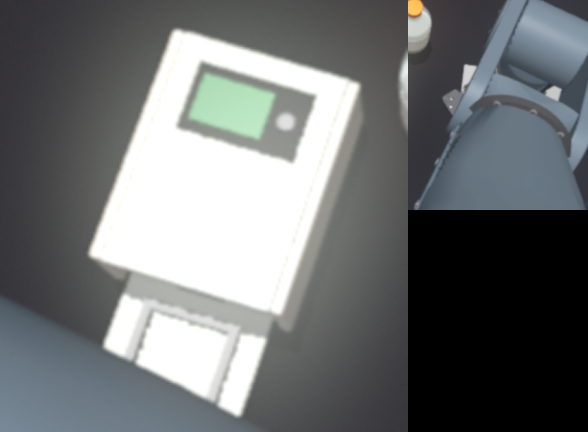

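The grip closed to 35 mm, so there's no tin in it. The left part shows the tray out, with its recess at (185,350) in the crop. Checking with the wrist camera before going on.

```bash
python3 -c "
from h import *
c=cam('wrist'); w=robot.camera('wrist');o=robot.get_obs();print(o['position'],o['grip_width'],c[1])
p=np.array(o['position']);M=R.from_quat(o['tool_rot']).as_matrix()
print('tips',proj(c,p+M@[0,0,.019]),proj(c,p+M@[0,.017,.019]),'tin',proj(c,[.603,-.139,.054]))
cv2.imwrite('pics/w2.png',w[:,:,::-1])"
```

```text
[ 0.60275396 -0.13673556  0.14764529] 0.034712590957910704 [ 0.54097355 -0.18060847  0.32018887]
tips [279.40019074 240.43528721] [309.01667283 240.4794302 ] tin [276.86746884 203.39317154]
```

View pics/w2.png

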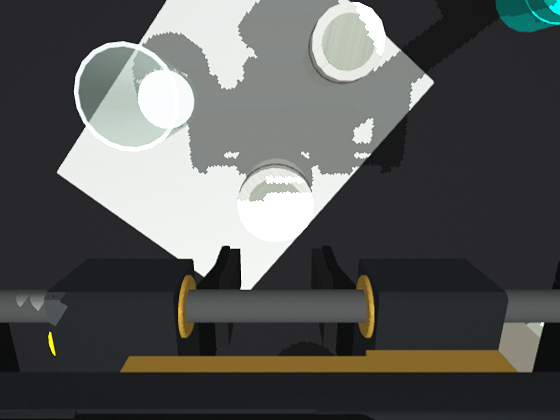

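The fingers closed to the commanded 35 mm without touching, and the tin hasn't moved. I'll overlay the model on all three views to find the discrepancy.

Run:
```python
from h import *
cs=cam('scene'); s=robot.camera('scene')[:,:,::-1].copy(); cw=cam('wrist'); w=robot.camera('wrist')[:,:,::-1].copy()
a=np.linspace(0,2*np.pi,60)
def crop(im,c,x0,y0,W,H,f):
    b=cv2.resize(im[y0:y0+H,x0:x0+W],None,fx=f,fy=f,interpolation=cv2.INTER_CUBIC)
    for (X,Y,r,z0,h) in[(.603,-.139,.03,.004,.05)]:
        for z,col in((z0,(0,0,255)),(z0+h,(0,200,0))):
            P=np.array([proj(c,[X+r*np.cos(t),Y+r*np.sin(t),z]) for t in a]); cv2.polylines(b,[((P-[x0,y0])*f).astype(int)],True,col,1)
    return b
cv2.imwrite('pics/ov.png',np.hstack([crop(s,cs,150,185,130,130,3),crop(w,cw,210,130,130,130,3)]))
print(proj(cs,[.603,-.139,.054]), robot.get_obs()['grip_width'])
```

```text
[238.8461153  237.68018469] 0.03474790112358156
```

View pics/ov.png

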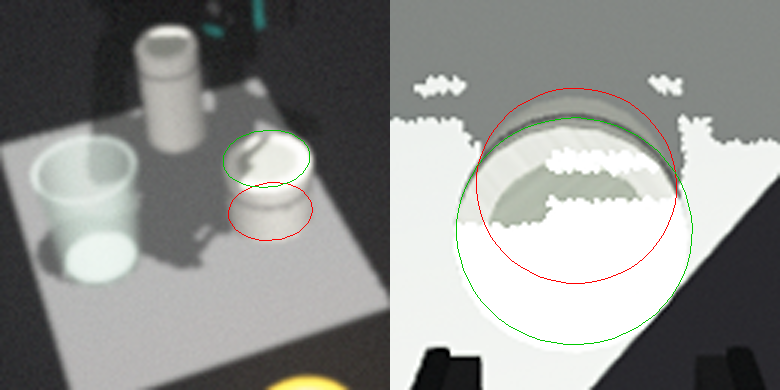

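The tin matches the model in every view, so the fingers seem to have closed just above it. Checking where the fingertips actually are.

Run:
```python
from h import *
o=robot.get_obs();p=np.array(o['position']);M=R.from_quat(o['tool_rot']).as_matrix();cw=cam('wrist');cs=cam('scene')
for x in(.0095,0,-.0095):
  print(x,[(z,proj(cw,p+M@[x,.0174,z]).round(0).tolist(),proj(cw,p+M@[x,-.0174,z]).round(0).tolist()) for z in(-.02,-.01,0,.01,.019)])
print(p,o['q'],o['tool_rot'])
s=robot.camera('scene')[:,:,::-1]
u=proj(cs,p);x0,y0=int(u[0])-65,int(u[1])-85
b=cv2.resize(s[max(y0,0):y0+150,x0:x0+130],None,fx=4,fy=4,interpolation=cv2.INTER_CUBIC)
for z,col in((0,(0,0,255)),(.019,(0,255,0)),(-.051,(255,0,0))):
  for y in(-.0174,0,.0174):
    q=(proj(cs,p+M@[0,y,z])-[x0,max(y0,0)])*4; cv2.circle(b,tuple(int(v) for v in q),3,col,-1)
cv2.imwrite('pics/tip.png',b)
```

```text
0.0095 [(-0.02, [314.0, 257.0], [238.0, 257.0]), (-0.01, [312.0, 248.0], [240.0, 248.0]), (0, [310.0, 241.0], [242.0, 241.0]), (0.01, [308.0, 234.0], [243.0, 234.0]), (0.019, [307.0, 228.0], [245.0, 228.0])]
0 [(-0.02, [313.0, 276.0], [238.0, 276.0]), (-0.01, [311.0, 266.0], [240.0, 266.0]), (0, [309.0, 258.0], [242.0, 258.0]), (0.01, [308.0, 250.0], [244.0, 250.0]), (0.019, [306.0, 244.0], [245.0, 244.0])]
-0.0095 [(-0.02, [313.0, 294.0], [239.0, 294.0]), (-0.01, [311.0, 284.0], [241.0, 284.0]), (0, [309.0, 275.0], [243.0, 275.0]), (0.01, [307.0, 266.0], [244.0, 266.0]), (0.019, [306.0, 260.0], [246.0, 260.0])]
[ 0.60046698 -0.13579739  0.14461603] [-4.03712104e-01  5.97599658e-01  1.51957992e+00  1.39944515e-05
  1.02660227e+00 -2.58701276e+00] [-3.01483673e-01  9.53470711e-01  7.18003494e-04 -8.26227697e-04]
```

View pics/tip.png

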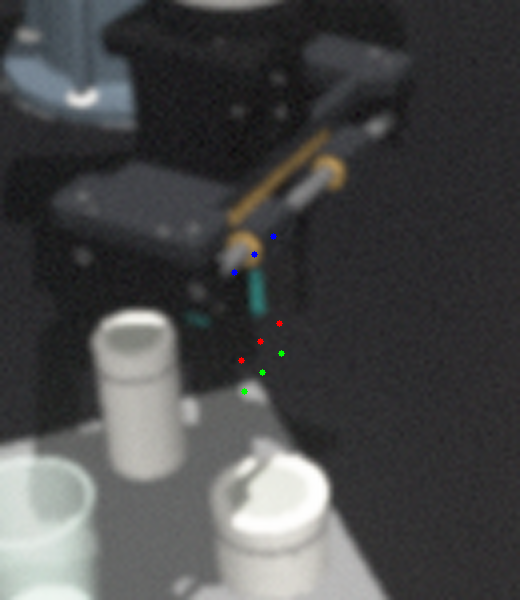

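No fingertips are visible down at the predicted green points; from the wrist view they sit roughly 10 mm behind the TCP. That would put them at about z = 0.055, just over the tin's 0.054 top. I'll reopen and go down to TCP z = 0.030, which is safe even by the stated geometry, since the tips would then be at 0.011.

Call:
{"name": "apply_moves", "arguments": {"series": [[0, 0, 0, 0, 0, 0, 1], [0, 0, 0, 0, 0, 0, 1], [0, 0, 0, 0, 0, 0, 1], [0, 0, 0, 0, 0, 0, 1], [0, 0, 0, 0, 0, 0, 1]]}}

```text
time: 6.33
position: [0.6013, -0.1362, 0.145]
tool_rot: [-0.302, 0.953, 0.0, -0.0]
ft_force: [0.3, 0.3, 1.1]
grip_width: 0.06
```

Call:
{"name": "apply_moves", "arguments": {"series": [[0, 0, 0, 0, 0, 0, 1], [0, 0, 0, 0, 0, 0, 1]]}}

```text
time: 6.5
position: [0.6015, -0.1362, 0.1454]
tool_rot: [-0.302, 0.953, 0.0, -0.0]
ft_force: [0.1, 0.1, 0.4]
grip_width: 0.0738
```

```bash
python3 -c "
from h import *
to([.603,-.139,.030],125)
robot.camera('wrist');to([.603,-.139,.030],125)"
```

```text
t 6.50 pos [ 0.6015 -0.1362  0.1454] F [0.1 0.1 0.4] w 0.0738 q6 -2.59
 move cm [ 0.04 -0.32 11.54] deg [ 0.  -0.   0.1]
t 6.55 pos [ 0.6015 -0.1362  0.1455] F [-0.1 -0.2 -0. ] w 0.0774 q6 -2.59
 move cm [ 0.04 -0.32 11.55] deg [-0.   0.   0.1]
```

Call:
{"name": "apply_moves", "arguments": {"series": [[0, -0.3, 3, 0, 0, 0, 1], [0, -0.3, 7, 0, 0, 0, 1], [0, -0.3, 10, 0, 0, 0, 1], [0, -0.3, 11.5, 0, 0, 0, 1], [0, -0.3, 11.5, 0, 0, 0, 1]]}}

```text
time: 6.97
position: [0.6001, -0.1375, 0.0265]
tool_rot: [-0.301, 0.953, 0.003, -0.003]
ft_force: [-0.4, 0.8, -0.2]
grip_width: 0.0867
```

Call:
{"name": "apply_moves", "arguments": {"series": [[0, 0, 0, 0, 0, 0, 0.5], [0, 0, 0, 0, 0, 0, 0.5], [0, 0, 0, 0, 0, 0, 0.5], [0, 0, 0, 0, 0, 0, 0.5], [0, 0, 0, 0, 0, 0, 0.5]], "newtons": 15}}

```text
time: 7.38
position: [0.6041, -0.139, 0.032]
tool_rot: [-0.302, 0.953, -0.001, 0.001]
ft_force: [0.1, 0.2, 0.6]
grip_width: 0.0617
```

Call:
{"name": "apply_moves", "arguments": {"series": [[0, 0, 0, 0, 0, 0, 0.5], [0, 0, 0, 0, 0, 0, 0.5]]}}

```text
time: 7.55
position: [0.6043, -0.1392, 0.0319]
tool_rot: [-0.302, 0.953, -0.001, 0.001]
ft_force: [-0.6, 1.2, 5.4]
grip_width: 0.0592
```

Call:
{"name": "apply_moves", "arguments": {"series": [[0, 0, 0, 0, 0, 0, 0.5], [0, 0, 0, 0, 0, 0, 0.5]], "newtons": 25}}

```text
time: 7.72
position: [0.6042, -0.1391, 0.0319]
tool_rot: [-0.302, 0.953, -0.001, 0.001]
ft_force: [-0.4, -0.2, 6.1]
grip_width: 0.0594
```

Call:
{"name": "apply_moves", "arguments": {"series": [[0, 0, -0.5, 0, 0, 0, 0.5], [0, 0, -1, 0, 0, 0, 0.5], [0, 0, -2, 0, 0, 0, 0.5], [0, 0, -2, 0, 0, 0, 0.5]]}}

```text
time: 8.05
position: [0.604, -0.1389, 0.0521]
tool_rot: [-0.302, 0.953, -0.001, 0.001]
ft_force: [0.5, 0.4, -2.0]
grip_width: 0.0594
```

The tin is gripped (59.4 mm wide, −2 N of weight on the wrist). The tray's recess in the earlier top view matches the fully-out prediction to about 1–2 px. Lifting and carrying.

Call:
{"name": "apply_moves", "arguments": {"series": [[0, 0, -4, 0, 0, 0, 0.5], [0, 0, -8, 0, 0, 0, 0.5], [0, 0, -10, 0, 0, 0, 0.5], [0, 0, -10, 0, 0, 0, 0.5]]}}

```text
time: 8.38
position: [0.6069, -0.1401, 0.1561]
tool_rot: [-0.302, 0.953, -0.004, 0.004]
ft_force: [1.0, -0.7, -2.1]
grip_width: 0.0595
```

```bash
python3 -c "
from h import *
to([*case(-.052),.15],76.7)"
```

```text
t 8.38 pos [ 0.6069 -0.1401  0.1561] F [ 1.  -0.7 -2.1] w 0.0595 q6 -2.59
 move cm [-14.61  32.89   0.37] deg [-0.4  0.6 48.4]
```

Call:
{"name": "apply_moves", "arguments": {"series": [[-1.0, 2.2, 0, 0, 0, 4, 0.5], [-2.2, 4.9, 0, 0, 0, 8, 0.5], [-3.6, 8.1, 0, 0, 0, 12, 0.5], [-5.0, 11.3, 0, 0, 0, 16, 0.5], [-6.4, 14.5, 0, 0, 0, 20, 0.5]]}}

```text
time: 8.8
position: [0.5705, 0.0181, 0.149]
tool_rot: [-0.129, 0.992, 0.001, -0.001]
ft_force: [0.6, 0.3, -1.9]
grip_width: 0.0591
```

```bash
python3 -c "
from h import *
to([*case(-.052),.15],76.7)"
```

```text
t 8.80 pos [0.5705 0.0181 0.149 ] F [ 0.6  0.3 -1.9] w 0.0591 q6 -1.99
 move cm [-1.78 19.68 -0.08] deg [ 0.  -0.2 28.1]
```

Call:
{"name": "apply_moves", "arguments": {"series": [[-0.3, 3.5, 0, 0, 0, 6, 0.5], [-0.6, 7.0, 0, 0, 0, 12, 0.5], [-1.0, 10.5, 0, 0, 0, 18, 0.5], [-1.3, 14.0, 0, 0, 0, 23, 0.5], [-1.6, 17.5, 0, 0, 0, 28, 0.5]]}}

```text
time: 9.22
position: [0.5403, 0.1913, 0.1491]
tool_rot: [0.115, 0.993, -0.0, -0.001]
ft_force: [0.8, 0.4, -2.4]
grip_width: 0.0595
```

Call:
{"name": "apply_moves", "arguments": {"series": [[0.3, 1.5, 0, 0, 0, 0, 0.5], [0.5, 2.0, 0, 0, 0, 0, 0.5], [0.5, 2.0, 0, 0, 0, 0, 0.5], [0.5, 2.0, 0, 0, 0, 0, 0.5], [0.5, 2.0, 0, 0, 0, 0, 0.5]]}}

```text
time: 9.63
position: [0.5416, 0.209, 0.15]
tool_rot: [0.113, 0.994, -0.0, -0.0]
ft_force: [0.3, 0.6, -2.1]
grip_width: 0.0592
```

Run:
```python
from h import *
to([*case(-.052),.09],76.7)
c=cam('wrist');w=robot.camera('wrist')[:,:,::-1].copy()
sq=lambda h,z:np.array([proj(c,[*case(-.052+a*h,b*h),z]) for a,b in((1,1),(1,-1),(-1,-1),(-1,1))]).astype(int)
cv2.imwrite('pics/w3raw.png',w)
cv2.polylines(w,[sq(.034,.022)],True,(0,0,255),1); cv2.polylines(w,[sq(.042,.022)],True,(0,200,0),1)
p=np.array(robot.get_obs()['position'])
for z in(.022,-.028):cv2.polylines(w,[np.array([proj(c,p+[.03*np.cos(t),.03*np.sin(t),z]) for t in np.linspace(0,6.28,50)]).astype(int)],True,(255,0,0),1)
t=robot.camera('top')[60:280,90:330,::-1]
cv2.imwrite('pics/w3.png',np.hstack([w,cv2.copyMakeBorder(t,0,200,0,0,cv2.BORDER_CONSTANT)]))
```

```text
t 9.63 pos [0.5416 0.209  0.15  ] F [ 0.3  0.6 -2.1] w 0.0592 q6 -1.17
 move cm [0.51 0.29 6.  ] deg [-0.1 -0.   0.3]
```

View pics/w3.png

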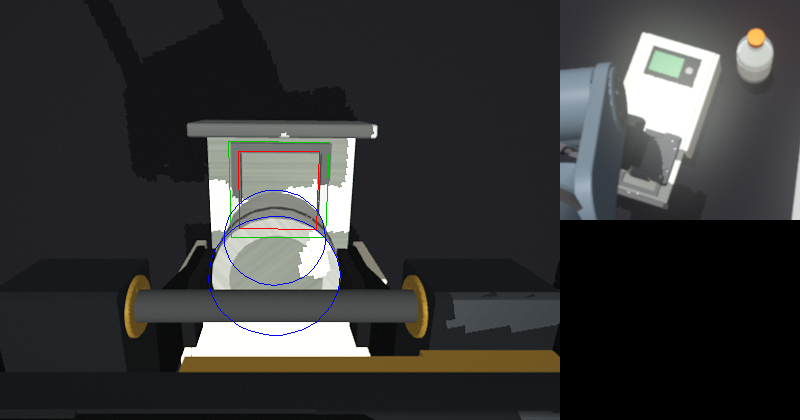

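Wrist view: the held tin (top centred near (275,275)) agrees with the model, and the recess outline agrees with the seen rim (inner columns 240–320). Aligning and lowering.

Call:
{"name": "apply_moves", "arguments": {"series": [[0.4, 0.3, 2, 0, 0, 0, 0.5], [0.4, 0.3, 4, 0, 0, 0, 0.5], [0.4, 0.3, 6, 0, 0, 0, 0.5], [0.4, 0.3, 7, 0, 0, 0, 0.5], [0.4, 0.3, 7, 0, 0, 0, 0.5]]}}

```text
time: 10.15
position: [0.5368, 0.213, 0.0782]
tool_rot: [0.113, 0.994, -0.001, -0.003]
ft_force: [-0.8, -0.0, -2.3]
grip_width: 0.0595
```

Call:
{"name": "apply_moves", "arguments": {"series": [[0, 0, 0, 0, 0, 0, 0.5], [0, 0, 0, 0, 0, 0, 0.5], [0, 0, 0, 0, 0, 0, 0.5]]}}

```text
time: 10.4
position: [0.5396, 0.2144, 0.0818]
tool_rot: [0.112, 0.994, 0.0, 0.001]
ft_force: [-0.3, -1.0, -2.7]
grip_width: 0.0594
```

```bash
python3 -c "
from h import *
to([*case(-.051),.041],76.7)"
```

```text
t 10.40 pos [0.5396 0.2144 0.0818] F [-0.3 -1.  -2.7] w 0.0594 q6 -1.16
 move cm [ 0.1  -0.2   4.08] deg [0.1 0.1 0.4]
```

Call:
{"name": "apply_moves", "arguments": {"series": [[0.1, -0.2, 1.0, 0, 0, 0, 0.5], [0.1, -0.2, 2.0, 0, 0, 0, 0.5], [0.1, -0.2, 3.0, 0, 0, 0, 0.5], [0.1, -0.2, 3.6, 0, 0, 0, 0.5], [0.1, -0.2, 3.6, 0, 0, 0, 0.5]]}}

```text
time: 10.82
position: [0.5354, 0.2123, 0.0423]
tool_rot: [0.112, 0.994, -0.001, -0.002]
ft_force: [0.2, -0.6, -2.7]
grip_width: 0.0593
```

Call:
{"name": "apply_moves", "arguments": {"series": [[0, 0, 0.3, 0, 0, 0, 0.5], [0, 0, 0.5, 0, 0, 0, 0.5], [0, 0, 0.5, 0, 0, 0, 0.5]]}}

```text
time: 11.07
position: [0.5371, 0.2127, 0.04]
tool_rot: [0.112, 0.994, -0.0, 0.0]
ft_force: [-1.3, -0.0, -0.3]
grip_width: 0.0596
```

```bash
python3 -c "
from h import *
to([*case(-.051),.041],76.7)"
```

```text
t 11.07 pos [0.5371 0.2127 0.04  ] F [-1.3 -0.  -0.3] w 0.0596 q6 -1.16
 move cm [-0.11  0.03 -0.1 ] deg [-0.   0.   0.4]
```

The tin's weight is off the wrist at the expected height, so it's on the recess floor. Releasing and rising.

Call:
{"name": "apply_moves", "arguments": {"series": [[0, 0, 0, 0, 0, 0, 0.9], [0, 0, 0, 0, 0, 0, 0.9], [0, 0, 0, 0, 0, 0, 0.9], [0, 0, 0, 0, 0, 0, 0.9], [0, 0, 0, 0, 0, 0, 0.9]]}}

```text
time: 11.48
position: [0.5372, 0.2127, 0.0397]
tool_rot: [0.112, 0.994, 0.0, 0.0]
ft_force: [-0.2, 0.0, -0.5]
grip_width: 0.0768
```

Call:
{"name": "apply_moves", "arguments": {"series": [[0, 0, -1, 0, 0, 0, 0.9], [0, 0, -3, 0, 0, 0, 0.9], [0, 0, -7, 0, 0, 0, 0.9], [0, 0, -11, 0, 0, 0, 0.9], [0, 0, -11, 0, 0, 0, 0.9]]}}

```text
time: 11.9
position: [0.5423, 0.2138, 0.1576]
tool_rot: [0.112, 0.994, 0.002, 0.007]
ft_force: [1.6, 0.7, 0.2]
grip_width: 0.0781
```

Call:
{"name": "apply_moves", "arguments": {"series": [[4, 0, 0, 0, 0, 0, 0.5], [8, 0, 0, 0, 0, 0, 0], [11, 0, 0, 0, 0, 0, 0], [11, 0, 0, 0, 0, 0, 0], [11, 0, 0, 0, 0, 0, 0]]}}

```text
time: 12.32
position: [0.4282, 0.2375, 0.1502]
tool_rot: [0.111, 0.994, 0.0, 0.0]
ft_force: [1.7, -0.0, -0.2]
grip_width: 0.0526
```

Run:
```python
from h import *
to([*case(-.17),.04],76.7)
c=cam('wrist');w=robot.camera('wrist')[:,:,::-1].copy()
q=case(-.052)
for r,z,col in((.03,.062,(255,0,0)),):cv2.polylines(w,[np.array([proj(c,[q[0]+r*np.cos(t),q[1]+r*np.sin(t),z]) for t in np.linspace(0,6.28,50)]).astype(int)],True,col,1)
tc=cam('top');t=robot.camera('top')[:,:,::-1].copy()
b=cv2.resize(t[160:270,100:230],None,fx=1.8,fy=1.8,interpolation=cv2.INTER_CUBIC)
cv2.polylines(b,[np.array([(proj(tc,[q[0]+.03*np.cos(a),q[1]+.03*np.sin(a),.062])-[100,160])*1.8 for a in np.linspace(0,6.28,50)]).astype(int)],True,(255,0,0),1)
cv2.imwrite('pics/w4.png',np.hstack([w,cv2.copyMakeBorder(b,0,420-b.shape[0],0,0,cv2.BORDER_CONSTANT)]))
```

```text
t 12.32 pos [0.4282 0.2375 0.1502] F [ 1.7 -0.  -0.2] w 0.0526 q6 -1.07
 move cm [ 0.62  0.11 11.02] deg [0.  0.  0.5]
```

View pics/w4.png

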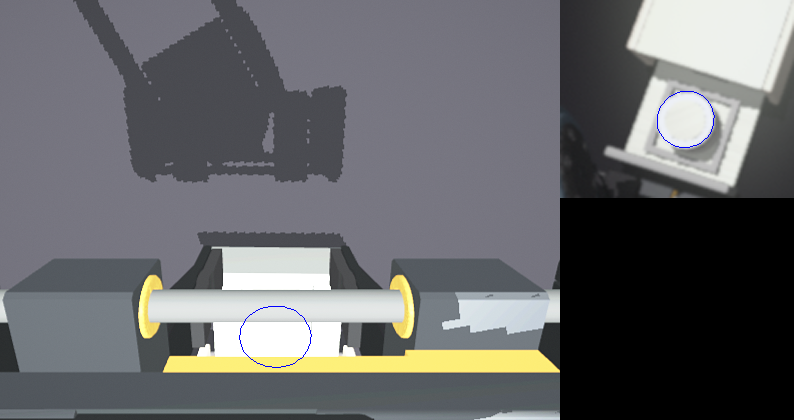

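In the top view the tin sits centred in the recess, and the predicted circle overlays its top. Now lowering in front of the plate and pushing the tray in.

Call:
{"name": "apply_moves", "arguments": {"series": [[0.6, 0.1, 3, 0, 0, 0, 0], [0.6, 0.1, 7, 0, 0, 0, 0], [0.6, 0.1, 10, 0, 0, 0, 0], [0.6, 0.1, 10.8, 0, 0, 0, 0], [0.6, 0.1, 10.8, 0, 0, 0, 0]]}}

```text
time: 12.83
position: [0.4242, 0.2388, 0.0394]
tool_rot: [0.113, 0.994, -0.001, -0.002]
ft_force: [-0.1, 0.1, -0.0]
grip_width: 0.0115
```

Call:
{"name": "apply_moves", "arguments": {"series": [[0, 0, 0, 0, 0, 0.5, 0], [0, 0, 0, 0, 0, 0.5, 0], [0, 0, 0, 0, 0, 0.5, 0], [0, 0, 0, 0, 0, 0.5, 0]]}}

```text
time: 13.17
position: [0.4253, 0.2398, 0.043]
tool_rot: [0.117, 0.993, 0.001, 0.002]
ft_force: [1.0, -0.5, 0.3]
grip_width: 0.0004
```

```bash
python3 -c "
from h import *
to([*case(-.0165),.042],76.7)"
```

```text
t 13.17 pos [0.4253 0.2398 0.043 ] F [ 1.  -0.5  0.3] w 0.0004 q6 -1.05
 move cm [-1.506e+01 -1.000e-02  1.400e-01] deg [ 0.1  0.2 -0.1]
```

Call:
{"name": "apply_moves", "arguments": {"series": [[-1.5, 0, 0.1, 0, 0, 0, 0], [-3.0, 0, 0.1, 0, 0, 0, 0], [-4.0, 0, 0.1, 0, 0, 0, 0], [-4.6, 0, 0.1, 0, 0, 0, 0], [-5.2, 0, 0.1, 0, 0, 0, 0]]}}

```text
time: 13.58
position: [0.4735, 0.2276, 0.0409]
tool_rot: [0.117, 0.993, 0.0, -0.001]
ft_force: [-4.6, 2.7, 2.0]
grip_width: 0.0007
```

Call:
{"name": "apply_moves", "arguments": {"series": [[-0.6, 0, 0, 0, 0, 0, 0], [-1.2, 0, 0, 0, 0, 0, 0], [-1.8, 0, 0, 0, 0, 0, 0], [-2.4, 0, 0, 0, 0, 0, 0], [-3.0, 0, 0, 0, 0, 0, 0]]}}

```text
time: 14.0
position: [0.5036, 0.2201, 0.0404]
tool_rot: [0.117, 0.993, -0.0, -0.001]
ft_force: [-4.5, 0.7, 3.5]
grip_width: 0.0005
```

```bash
python3 -c "
from h import *
to([*case(-.0165),.042],76.7)"
```

```text
t 14.00 pos [0.5036 0.2201 0.0404] F [-4.5  0.7  3.5] w 0.0005 q6 -1.13
 move cm [-7.    0.09 -0.17] deg [-0.1 -0.1 -0.1]
```

Call:
{"name": "apply_moves", "arguments": {"series": [[-0.7, 0, 0, 0, 0, 0, 0], [-1.4, 0, 0, 0, 0, 0, 0], [-2.1, 0, 0, 0, 0, 0, 0], [-2.8, 0, 0, 0, 0, 0, 0], [-3.5, 0, -0.1, 0, 0, 0, 0]]}}

```text
time: 14.42
position: [0.537, 0.2121, 0.0406]
tool_rot: [0.117, 0.993, -0.0, -0.002]
ft_force: [-6.6, 3.0, -4.9]
grip_width: 0.0004
```

Call:
{"name": "apply_moves", "arguments": {"series": [[-0.7, 0, 0, 0, 0, 0, 0], [-1.3, 0, 0, 0, 0, 0, 0], [-1.9, 0, 0, 0, 0, 0, 0], [-2.4, 0, 0, 0, 0, 0, 0], [-2.7, 0, 0, 0, 0, 0, 0]]}}

```text
time: 14.83
position: [0.5632, 0.2059, 0.0406]
tool_rot: [0.117, 0.993, -0.0, -0.002]
ft_force: [-5.0, 0.2, 0.2]
grip_width: 0.0005
```

```bash
python3 -c "
from h import *
to([*case(-.0155),.042],76.7)"
```

```text
t 14.83 pos [0.5632 0.2059 0.0406] F [-5.   0.2  0.2] w 0.0005 q6 -1.17
 move cm [-0.96  0.09 -0.15] deg [-0.1 -0.2 -0.1]
```

Call:
{"name": "apply_moves", "arguments": {"series": [[-0.3, 0, 0, 0, 0, 0, 0], [-0.6, 0, 0, 0, 0, 0, 0], [-0.8, 0, 0, 0, 0, 0, 0], [-0.9, 0, 0, 0, 0, 0, 0], [-0.9, 0, 0, 0, 0, 0, 0]]}}

```text
time: 15.25
position: [0.5727, 0.2037, 0.0407]
tool_rot: [0.117, 0.993, -0.0, -0.001]
ft_force: [-3.0, 0.9, -3.7]
grip_width: 0.0007
```

Call:
{"name": "apply_moves", "arguments": {"series": [[-0.1, 0, 0, 0, 0, 0, 0], [-0.1, 0, 0, 0, 0, 0, 0], [-0.1, 0, 0, 0, 0, 0, 0]]}}

```text
time: 15.5
position: [0.5728, 0.2036, 0.0408]
tool_rot: [0.117, 0.993, -0.0, -0.001]
ft_force: [-5.2, 0.6, -4.3]
grip_width: 0.0008
```

Against the hard stop again (commanded 1 mm more, no movement). Letting go smoothly.

Call:
{"name": "apply_moves", "arguments": {"series": [[0.4, 0, 0, 0, 0, 0, 0], [1.0, 0, 0, 0, 0, 0, 0], [2.5, 0, 0, 0, 0, 0, 0], [6, 0, 0, 0, 0, 0, 0], [10, 0, 0, 0, 0, 0, 0]]}}

```text
time: 15.92
position: [0.482, 0.2275, 0.043]
tool_rot: [0.118, 0.993, 0.002, 0.006]
ft_force: [-0.1, 1.0, 0.1]
grip_width: 0.0005
```

Call:
{"name": "apply_moves", "arguments": {"series": [[4, 0, -3, 0, 0, 0, 0], [5, 0, -7, 0, 0, 0, 0], [5, 2, -10, 0, 0, 0, 0], [5, 6, -12, 0, 0, 0, 0], [5, 10, -12, 0, 0, 0, 0]]}}

```text
time: 16.33
position: [0.4559, 0.3372, 0.1685]
tool_rot: [0.118, 0.993, 0.004, 0.007]
ft_force: [1.1, -0.6, -0.5]
grip_width: 0.0002
```

Call:
{"name": "apply_moves", "arguments": {"series": [[0, 4, 0, 0, 0, 0, 0], [0, 8, 0, 0, 0, 0, 0], [0, 12, 0, 0, 0, 0, 0], [0, 15, 0, 0, 0, 0, 0], [0, 15, 0, 0, 0, 0, 0]]}}

```text
time: 16.75
position: [0.4894, 0.4883, 0.1636]
tool_rot: [0.115, 0.993, 0.005, 0.005]
ft_force: [0.3, -0.6, 0.6]
grip_width: 0.0006
```

Run:
```python
from h import *
to([*case(-.2),.2],76.7)
tc=cam('top');t=robot.camera('top')[:,:,::-1].copy();sc=robot.camera('scene')[:,:,::-1]
t0=cv2.imread('pics/top0.png');d=cv2.absdiff(t,t0).max(2)
print('diff bottle/tall/beaker/plate',[int(d[a:b,c:e].max()) for a,b,c,e in((85,145,260,310),(250,285,355,390),(190,235,400,445),(185,220,140,220))])
a=cv2.resize(t[85:225,130:258],None,fx=3,fy=3,interpolation=cv2.INTER_CUBIC)
P=np.array([(proj(tc,[*case(-.012,y),.063])-[130,85])*3 for y in(.068,-.068)]).astype(int);cv2.polylines(a,[P],False,(0,0,255),1)
cv2.imwrite('pics/fin.png',np.hstack([a,sc[0:420,130:530]]))
```

```text
t 16.75 pos [0.4894 0.4883 0.1636] F [ 0.3 -0.6  0.6] w 0.0006 q6 -0.72
 move cm [  3.82 -25.65  -3.97] deg [0.7 0.5 0.1]
diff bottle/tall/beaker/plate [7, 7, 6, 10]
```

View pics/fin.png

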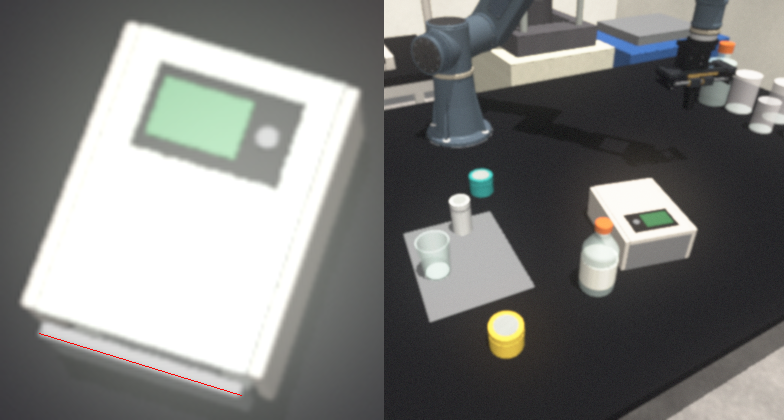

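The tray front lies on its starting line and pixel differences at the plate (10), bottle, tall tin and beaker (7 or less) are at noise level. The picture was taken more than a second after letting go, so the latch held. Handing in.

```bash
python3 -c "
from h import *
t=robot.camera('top')[:,:,::-1];t0=cv2.imread('pics/top0.png');print(cv2.absdiff(t,t0)[185:220,140:220].max(),np.abs(robot.get_obs()['joint_velocities']).max())
print(robot.hand_in())"
```

```text
10 0.038054500076465506
the job is handed in; nothing more can be done
None
```

The job is handed in at about 17 s. The tray is in and latched with the squat tin in its recess, but I couldn't see the tin itself once the tray was shut.

- **Press and release:** I pressed the tray front to its stop and backed off, and the top view showed the tray out where the model puts it when fully out.
- **Missed grasp:** My first grip closed above the tin without touching it. The fingertips seem to sit higher than the stated 19 mm ahead of the TCP (the wrist view put them about 10 mm behind it). I reopened, went 15 mm lower and got a firm grip (59.4 mm wide, about 2 N of weight).
- **Placing:** I set the tin down in the recess, and the top view showed it centred there after release.
- **Closing:** I pushed the tray in to its stop, let go and moved clear.

**Last checks:**
- More than a second after letting go, the tray front was on its starting line.
- The tall tin, beaker and bottle showed no change from the first picture.
- The wrist force was near zero.
- **Not checked directly:** the case hides the tin when shut. That it is still seated rests on its centred placing, the 10 mm rim and the smooth push.

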